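# Shift the microtome's feed lever to coarse trimming

## Task

Make the hand microtome ready for coarse trimming: first lock the handwheel by pushing its brake lever (the one with the crossbar, beside the wheel) away from you all the way over, and only then push the ball-topped feed lever out of the one-dot slot, across the gate and fully home in the four-dot slot, near you on the handwheel's side, without running it into the two-dot or three-dot slot on the way. Push gently with the fingertips and never pinch the levers, do not turn the handwheel, and leave the forceps and everything standing around where they are.

Things in the scene. Friction and masses are not known exactly. Their poses are not given: they have to be found in the camera images.
- microtome: compact hand microtome, white housing, grey base, fixed. Origin: centre of its footprint at z = 0, turned up to 0.25 rad. Own axes: -x front (knife, wax block; faces the robot), -y right (handwheel), z up. Housing x -10 to 135, y -105 to 105 mm, flat cover at z 150 mm with only gate, brake and forceps on it. Knife and block stay below z 140; handwheel y -115 to -172 mm, below z 155 mm.
- feed_lever: feed lever: 8 mm steel stem with a black ball knob 28 mm across; origin at the ball's centre. Rocks about a pivot at x 62, y 28, z 93.5 mm in the microtome's frame, the ball 135 mm from it: at z 220 to 229 mm, up to 35 mm fore or aft and 35 mm left or right of the gate centre. About 2 to 3 N at the ball moves it; no spring, friction holds it where it is left.
- feed_fore (a joint): fore-and-aft tilt of the feed lever, rad: 0 = upright, in the cross slot of the H; positive = away from the robot (microtome +x), home in slots 1 and 3 at about 0.25; negative = towards the robot, home in slots 2 and 4 at about -0.25. The lined slot ends yield a little (to 0.275 at 15 N on the ball). Ball shift 135 mm x sin(tilt).
- feed_side (a joint): sideways tilt of the feed lever, rad: positive towards the handwheel (microtome -y). -0.20 to -0.25 in the left slots 1 and 2, 0.20 to 0.25 in the right slots 3 and 4; lined stops at both ends. It can cross only while feed_fore is within about 0.04 of 0; elsewhere two steel tongues of the gate bar the way.
- gate_centre (a point): middle of the H-gate's cross slot, on the top face of its square steel plate (68x68 mm, 6 mm over the cover); in the microtome's frame x 62, y 28, z 156 mm. All slots are 12 mm wide for the 8 mm stem.
- slot_1 (a point): slot 1, one engraved dot: far from the robot, left (away from the handwheel). Point where the stem stands when home, 16 mm away and 14 mm left of the gate centre, on the plate. The lever starts in this slot, not always fully home.
- slot_2 (a point): slot 2, two dots: near the robot, left
- slot_3 (a point): slot 3, three dots: far from the robot, right (handwheel side)
- slot_4 (a point): slot 4, four dots: near the robot, right, on the handwheel's side. Point where the stem stands when home, 16 mm towards the robot and 14 mm right of the gate centre, on the plate.
- brake_lever: handwheel brake lever on the cover's right edge; origin at the centre of the black crossbar on its top (15 mm thick, 30 mm long along the microtome's y), 56 mm from its pivot at x 62, y -80, z 160 mm in the microtome's frame; the bar is at z 210 to 216 mm.
- brake (a joint): brake lever, rad: 0 = off, leaning 0.45 rad towards the robot; about 0.9 = rubber stop, leaning 0.45 rad away from the robot, wheel locked. Grows as the bar is pushed away from the robot, 49 mm in all; about 3 N at the bar; stays where it is left. Starts at 0 to 0.2.
- handwheel (a joint): handwheel on the right side of the microtome, 120 mm across with a crank grip; rad, 0 at the start. Not to be turned.
- forceps: fine steel forceps, 126x16x9 mm, lying on the rubber strip on the left of the microtome's cover. Loose bystander; origin at the centre of its underside.
- dish: small clear dish with a ring in it, 69 mm across, 13 mm high, left of the microtome. Loose bystander; origin at the centre of its underside.
- cover_glasses: clear box of cover glasses, 28x28x25 mm, left of the microtome. Loose bystander; origin at the centre of its underside.
- slide_case: dark blue slide box, 110x178x38 mm, behind the microtome. Loose bystander; origin at the centre of its underside.
- dropper_a: dropper bottle, 39 mm across, 116 mm high, in the back row. Loose bystander; origin at the centre of its underside.
- dropper_b: the second dropper bottle, the same size, in the back row. Loose bystander; origin at the centre of its underside.
- jar: clear staining jar, 82 mm across, 102 mm high, in the back row. Loose bystander; origin at the centre of its underside.
- wash_bottle: wash bottle with a bent spout, 225 mm high, at the back on the right. Loose bystander; origin at the centre of its underside.

How it is judged:
On the way, in this order (a step that is already met when the one before it is completed fails the run):
1. the handwheel brake is pushed over to its stop while the feed lever still stands in the one-dot slot (value of joint brake above 0.78 rad and value of joint feed_fore above 0.1 rad and value of joint feed_side below -0.15 rad), for 0.1 s.
2. the feed lever passes through the cross slot of the gate (value of joint feed_fore between -0.07 and 0.07 rad and value of joint feed_side above -0.14 rad).
3. the feed lever is fully home in the four-dot slot (value of joint feed_fore below -0.21 rad and value of joint feed_side above 0.16 rad), for 0.1 s.
At the end, for the whole second after the job is handed in: the feed lever stands home in the four-dot slot (fore-and-aft tilt beyond -0.21 of -0.25 rad, sideways tilt over +0.16 rad) and the brake lever is over at its stop (over 0.78 of 0.9 rad) (all of step 3 and value of joint brake above 0.78 rad); the robot touches nothing.
It fails at once if the feed lever is run more than half-way into the two-dot or the three-dot slot ((value of joint feed_fore below -0.14 rad and value of joint feed_side below -0.1 rad) or (value of joint feed_fore above 0.14 rad and value of joint feed_side above 0.1 rad)).
It fails at once if a lever is forced or pinched (over 35 N between the fingers and the lever) (contact force between the fingers and feed_lever above 35 N or contact force between the fingers and brake_lever above 35 N).
It fails at once if the handwheel is turned by more than 0.15 rad (value of joint handwheel above 0.15 rad or value of joint handwheel below -0.15 rad).
It fails at once if the forceps or anything standing around is pushed away, lifted or carried (over 20 mm) (distance of any of forceps, dish, cover_glasses, slide_case, dropper_a, dropper_b, jar, wash_bottle from where it was at the start of the episode above 0.02 m).
It also fails if it takes over 64 s, if anything falls off the work surface, if the arm or the gripper's body presses on something with over 40 N, if the wrist force passes 120 N, or if a joint passes its speed limit or range.

## Robot

A 6-joint arm with a two-finger parallel gripper is mounted at the origin on a cart in front of the work surface, level with it; the furniture and walls round the work are solid. World frame = base frame: x ahead of the robot, y to its left, z up, the work surface at z = 0. Lengths are in m, angles in rad, forces in N, time in s.
With the tool pointing down it reaches from about 0.225 to 0.875 m from the base axis. Payload 3.4 kg.
Tool frame: the origin (TCP) lies at the very end of the fingers, on their centre line; the grasp point (between the pads) lies 19 mm behind it (grip_depth is the distance from the TCP to the grasp point, in m); x points along the fingers, z is the direction in which the jaws open and shut, and the axes are right-handed (so a half turn about x gives the same grasp; the last joint's range is limited). The gripper opens to 85 mm and grips with 20 to 120 N. Pads are 22 mm wide; open, the fingers measure 114 mm over their backs; the gripper's body (76 mm by 85 mm) begins 54 mm behind the grasp point. The pads swing forward as they close: fully open they stand 13 mm farther back than shut.
Start: joints at [1.12, 0.276, 1.505, -0, 1.361, -0.121], TCP at [0.186, 0.544, 0.21] pointing down, gripper open.
Joint ranges: [-2.89, 2.89], [-0.75, 2.08], [0.22, 2.7], [-1.18, 4.32], [0.11, 2.71], [-2.7, 2.7]. Speed limits (rad/s): [2.57, 2.57, 3.14, 3.14, 3.14, 3.14].

## Interface

Orientations are given as a unit quaternion [w, x, y, z].
In Python, from rig import get_state, get_image, sign_off, grip_depth gives the robot as it stands. The module is installed in compiled form; this text tells all that it offers.
- The arm moves only by the tool arm_command, never from a script. Its argument "series" is a list of rows, each an object with "dp": the shift along the tool's x, y, z scaled (see below), a list of three; "angular": the turn, a rotation vector about the tool's x, y, z scaled (see below), a list of three; "gripper": the finger opening in mm, from 0 to 85.4. A call has exactly 8 rows; each row shifts and turns the pose as measured when the row begins, along the tool's axes as they then stand; what a row does not reach is not made up. The controller multiplies each number of a shift by 0.12 m and each number of a turn by 90 degrees. A row lasts 1/8 s, in which the tool goes at most 62.5 mm and 10.7 degrees, less where a joint would pass 70% of its speed; a pose out of reach is approached as far as the arm can. A call with a number of a shift or a turn outside -1 to 1 is refused whole. A call with a gripper value outside its range is refused whole. The fingers move at their own pace and stop on an object; "grip_force" is the grip in N (left out, the last holds). Time passes only in rows, so rows that do not move let the fingers close, or fill a call up. It gives the time, the measured TCP pose, the force and the opening at its end, in the units of the state.
- get_state(): the state, without advancing time (a new reading comes with each control period).
- get_image(name): name is "scene" or "top" or "wrist"; returns a dict with "image" (420x560x3 uint8, blue, green, red), "depth" (420x560 float32, m along the optical axis (not along the pixel's ray), 0 where there is no reading), "mtx" (3x3 intrinsics, pixels), "view" (4x4, takes a point from world to camera coordinates); the wrist camera has in their place "mount" (4x4, takes a point from camera to tool coordinates, whose origin is the TCP and whose axes are the tool frame's). Camera axes: x right, y up, looking along -z (the intrinsics and any distortion apply to the point x, -y, -z); pixel columns grow to the right and rows downward; lengths in m; the calibration is good to about 2 mm. A picture is of the moment at which its call begins: read the wrist's pose just before it.
- sign_off(): hands the job in, once; it reports no verdict.
The state is a dict: "clock": time; "qpos": joint angles; "qd": joint speeds; "effort": joint torques, N m; "position": TCP position; "ee_rot": TCP orientation; "contact_force": force on the tool from outside, world axes, zero at the start; "moment": the same for the moment, N m; "width": finger opening in m.
Only numpy, scipy, OpenCV 4.12 (cv2) and the standard library are available. Lean on these libraries where they do the work, as an engineer would, in place of code of your own. Each camera call takes 0.05 s, during which the arm holds its last target. There are 200 camera calls.

## Working session

There is one attempt and no reset: what is moved stays moved. The work goes in short steps, Python scripts to look and compute and a tool call to move; the robot and the scene stay as the last step left them, time stands still between calls to the robot, and variables do not carry over. Pictures are saved under pics/ and viewed, about 8 in all and at most 12, crops included, and the job is handed in when it is done.

Besides the shell and the picture viewer there is one more tool, called after ">>>" in YAML: its name, and indented under it one key for each argument. arm_command: Moves the arm, as the interface text tells. Its arguments: {"type":"object","properties":{"series":{"type":"array","items":{"type":"object","properties":{"dp":{"type":"array","items":{"type":"number"}},"angular":{"type":"array","items":{"type":"number"}},"gripper":{"type":"number"}}}},"grip_force":{"type":"number"}},"required":["series"]}

```bash
mkdir -p pics; cat > h.py <<'E'
import numpy as np, cv2
from rig import get_state, get_image
def world(d,u,v,z=None):
    # pixel -> world using depth (or plane z)
    K=d["mtx"]; V=d["view"]; Vi=np.linalg.inv(V)
    r=np.array([(u-K[0,2])/K[0,0],-(v-K[1,2])/K[1,1],-1.])
    if z is None:
        dep=d["depth"][int(round(v)),int(round(u))]; return (Vi@np.r_[r*dep,1])[:3]
    o=Vi[:3,3]; w=Vi[:3,:3]@r; return o+w*(z-o[2])/w[2]
E
python3 - <<'E'
from h import *
import pickle
s=get_state(); print(s)
out=[]
for n in("scene","top"):
    d=get_image(n); pickle.dump(d,open(n+".pkl","wb")); cv2.imwrite(f"pics/{n}0.png",d["image"]); print(n,d["mtx"],d["view"],d.keys())
E
```

```text
{'clock': 0.0, 'qpos': array([ 1.12002940e+00,  2.76609183e-01,  1.50614937e+00,  9.30965511e-06,
        1.36069886e+00, -1.20985851e-01]), 'qd': array([ 0.00050679,  0.00033469, -0.00088605,  0.00075067, -0.00034275,
       -0.00104434]), 'effort': array([-1.61758158e-03, -4.16788995e+01, -2.45797920e+01, -5.04945765e-04,
        1.13681317e-02, -2.04887976e-05]), 'position': array([0.18594801, 0.54349714, 0.20952519]), 'ee_rot': array([ 0.57471022, -0.41145823,  0.57587077,  0.41083227]), 'contact_force': array([ 0.2418714 , -0.57650396, -1.03821067]), 'moment': array([ 0.00126016, -0.03166724,  0.00672969]), 'width': 0.08531773838408904}
scene [[472.06926959   0.         272.35449887]
 [  0.         472.06926959 208.16507655]
 [  0.           0.           1.        ]] [[ 0.81965964 -0.5725995  -0.01696727 -0.52231839]
 [ 0.4605387   0.64105483  0.61396482 -0.34821091]
 [-0.340679   -0.51105627  0.789151   -0.84429058]
 [ 0.          0.          0.          1.        ]] dict_keys(['image', 'depth', 'mtx', 'view'])
top [[468.39773153   0.         281.00346226]
 [  0.         468.39773153 215.08938925]
 [  0.           0.           1.        ]] [[ 0.02367887 -0.9997112   0.00410196 -0.04190974]
 [ 0.99738517  0.02390362  0.06820151 -0.65936351]
 [-0.06827987  0.0024763   0.99766313 -1.0471142 ]
 [ 0.          0.          0.          1.        ]] dict_keys(['image', 'depth', 'mtx', 'view'])
```

View pics/scene0.png

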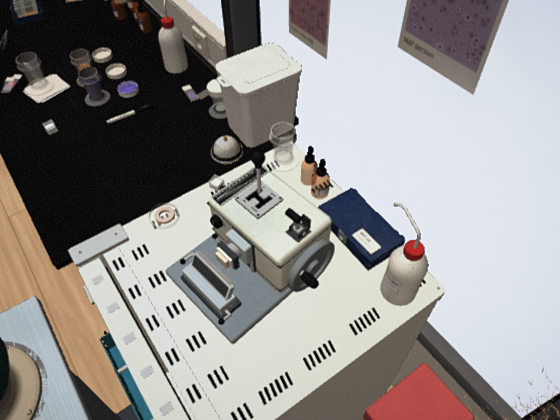

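View pics/top0.png

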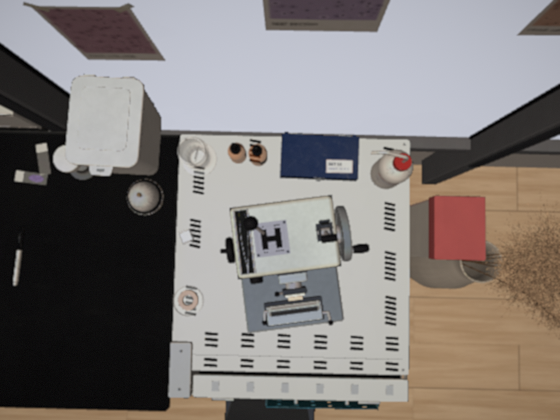

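The microtome is at about (290,240) in the top view, with the ball near (250,223) and the brake bar near (325,230). I'll enlarge these next.

```bash
python3 - <<'E'
from h import *
import pickle
a=pickle.load(open("top.pkl","rb")); b=pickle.load(open("scene.pkl","rb"))
A=cv2.resize(a["image"][185:285,215:375],None,fx=5,fy=5,interpolation=cv2.INTER_CUBIC)
cv2.imwrite("pics/topc.png",A)
B=cv2.resize(b["image"][145:265,200:350],None,fx=5,fy=5,interpolation=cv2.INTER_CUBIC); cv2.imwrite("pics/scc.png",B)
E
```

```text
(no output)
```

View pics/topc.png

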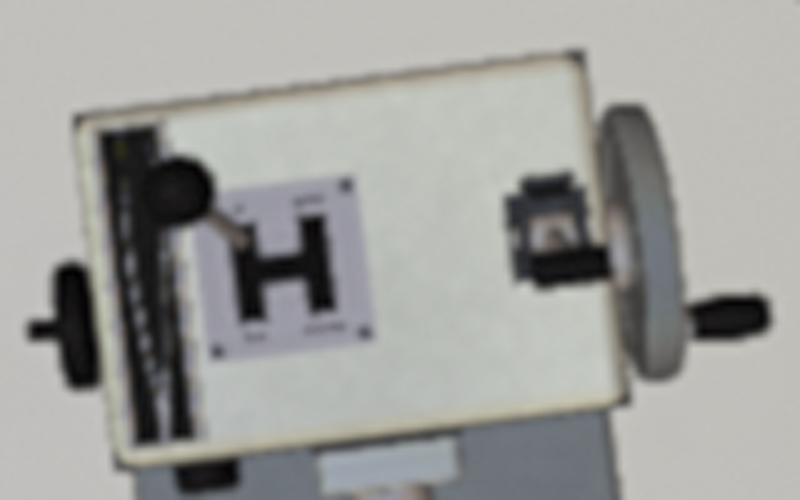

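View pics/scc.png

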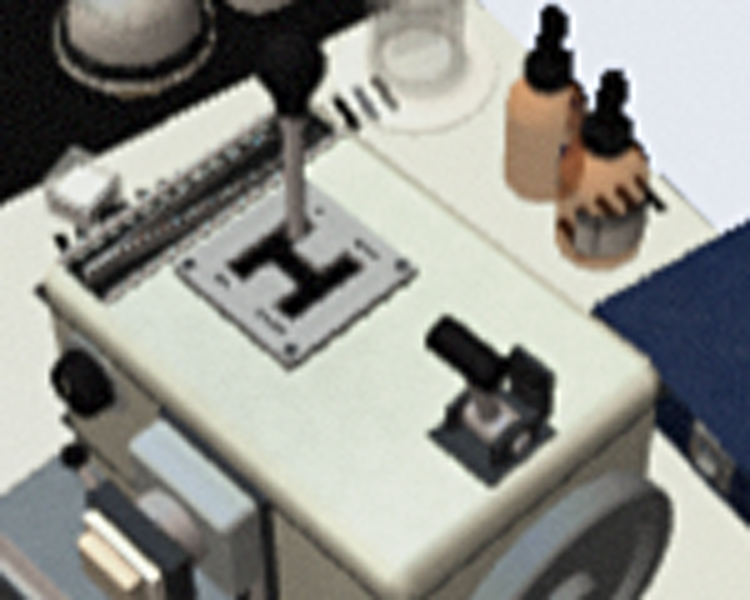

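```bash
python3 - <<'E'
from h import *
import pickle
a=pickle.load(open("top.pkl","rb")); b=pickle.load(open("scene.pkl","rb"))
t=lambda u,v,z:world(a,215+(u+.5)/5-.5,185+(v+.5)/5-.5,z)
s=lambda u,v,z:world(b,200+(u+.5)/5-.5,145+(v+.5)/5-.5,z)
np.set_printoptions(precision=4,suppress=True)
print("centre",t(283,269,.156), s(295,272,.156))
print("plate R",t(358,178,.156),t(375,342,.156),"L bot",t(207,360,.156))
print("bar",t(570,266,.211),s(467,352,.211))
print("ball",t(180,191,.222),s(290,75,.222))
print("cover BL,BR,FR,FL",*[t(u,v,.15) for u,v in((75,118),(583,52),(628,402),(118,465))])
print("cover depth z",world(a,215+90,185+60))
# frame from cover
P=np.array([t(u,v,.15)[:2] for u,v in((75,118),(583,52),(628,402),(118,465))])
M=np.array([(.135,.105),(.135,-.105),(-.01,-.105),(-.01,.105)])
c=P.mean(0);m=M.mean(0);H=(M-m).T@(P-c);U,_,Vt=np.linalg.svd(H);R=Vt.T@U.T
o=c-R@m;print("yaw",np.arctan2(R[1,0],R[0,0]),"o",o,"res",P-(M@R.T+o),"gate",R@[.062,.028]+o)
for n,p in(("ball",t(180,191,.222)),("bar",t(570,266,.211)),("bar s",s(467,352,.211)),("ball s",s(290,75,.222))): print(n,R.T@(p[:2]-o))
E
```

```text
centre [ 0.6041 -0.0074  0.156 ] [ 0.6008 -0.0099  0.156 ]
plate R [ 0.6411 -0.0365  0.156 ] [ 0.576  -0.0447  0.156 ] L bot [0.5673 0.0218 0.156 ]
bar [ 0.6067 -0.116   0.211 ] [ 0.6065 -0.1133  0.211 ]
ball [0.6308 0.0303 0.222 ] [0.6252 0.025  0.222 ]
cover BL,BR,FR,FL [0.6629 0.0779 0.15  ] [ 0.6945 -0.1262  0.15  ] [ 0.5544 -0.1465  0.15  ] [0.5246 0.0564 0.15  ]
cover depth z [ 0.5926 -0.0753  0.1511]
yaw 0.14943905855948048 o [ 0.5473 -0.0439] res [[-0.0023 -0.0022]
 [-0.0019  0.0014]
 [ 0.0013  0.0028]
 [ 0.0029 -0.002 ]] gate [ 0.6044 -0.007 ]
ball [0.0937 0.061 ]
bar [ 0.0481 -0.0801]
bar s [ 0.0483 -0.0775]
ball s [0.0873 0.0566]
```

```bash
cat >> h.py <<'E'
from scipy.spatial.transform import Rotation as Ro
np.set_printoptions(precision=4,suppress=True)
YAW=.145; GATE=np.array([.6035,-.0080])
RM=np.array([[np.cos(YAW),-np.sin(YAW)],[np.sin(YAW),np.cos(YAW)]])
ORG=GATE-RM@[.062,.028]
def W(x,y,z): return np.r_[RM@[x,y]+ORG,z]          # microtome -> world
def L(p): return np.r_[RM.T@(np.asarray(p)[:2]-ORG),p[2]]
def tool():
    s=get_state(); return s,Ro.from_quat(np.roll(s["ee_rot"],-1)).as_matrix()
def report(*goals):
    s,R=tool()
    Rg=np.c_[[0,0,-1],np.r_[RM@[0,1],0],np.r_[RM@[1,0],0]]   # tool x down, y = mic y, z = mic x
    if np.linalg.det(Rg)<0: Rg[:,1]*=-1
    rots=[]
    for sg in(1,-1):
        for k in(0,1):
            G=Rg*np.array([1,sg,sg])
            if k: G=np.c_[G[:,0],G[:,2],-G[:,1]]
            rots.append(Ro.from_matrix(R.T@G).as_rotvec()/(np.pi/2))
    rots.sort(key=np.linalg.norm)
    print("t",s["clock"],"local",L(s["position"]),"F",s["contact_force"],"q",s["qpos"],"w",s["width"])
    print("R\n",R,"\nturn units",rots[0],rots[1])
    for g in goals: d=R.T@(W(*g)-s["position"]); print("goal",g,"tool mm",d*1e3,"units",d/.12)
E
python3 -c "
from h import *
report((.005,-.080,.30),(.005,-.080,.2))
print(GATE,ORG,W(.048,-.08,.21))"
```

```text
t 0.1 local [-0.2714  0.6341  0.2096] F [ 0.421  -0.2271  0.3794] q [ 1.12    0.2766  1.506   0.      1.3607 -0.121 ] w 0.08532667009027017
R
 [[-0.0008 -0.9461  0.3239]
 [-0.0015  0.3239  0.9461]
 [-1.      0.0002 -0.0017]] 
turn units [-0.3023 -0.001  -0.0004] [ 0.6977 -0.0011  0.0005]
goal (0.005, -0.08, 0.3) tool mm [ -89.6787 -572.3134 -508.829 ] units [-0.7473 -4.7693 -4.2402]
goal (0.005, -0.08, 0.2) tool mm [  10.3211 -572.337  -508.6586] units [ 0.086  -4.7695 -4.2388]
[ 0.6035 -0.008 ] [ 0.5462 -0.0447] [ 0.6053 -0.1169  0.21  ]
```

>>> arm_command:
  series:
    - {"dp": [-0.25,0,0],"angular": [-0.1,0,0],"gripper": 0}
    - {"dp": [-0.25,0,0],"angular": [-0.1,0,0],"gripper": 0}
    - {"dp": [-0.25,0,0],"angular": [-0.1,0,0],"gripper": 0}
    - {"dp": [0,-0.4,-0.35],"angular": [0,0,0],"gripper": 0}
    - {"dp": [0,-0.4,-0.35],"angular": [0,0,0],"gripper": 0}
    - {"dp": [0,-0.4,-0.35],"angular": [0,0,0],"gripper": 0}
    - {"dp": [0,0,0],"angular": [0,0,0],"gripper": 0}
    - {"dp": [0,0,0],"angular": [0,0,0],"gripper": 0}

```text
clock: 1.1
position: [0.3481, 0.4407, 0.2979]
ee_rot: [-0.455, 0.539, -0.462, -0.538]
contact_force: [0.4, -0.3, -0.7]
width: -0.0004
```

```bash
python3 -c "
from h import *
report((-.01,-.080,.30),(.015,-.080,.2))"
```

```text
t 1.1 local [-0.1259  0.5089  0.2979] F [ 0.3821 -0.3015 -0.7098] q [ 0.7798  0.2256  1.3616 -0.0022  1.5635 -0.9516] w -0.0004043172933876836
R
 [[-0.0049 -0.9871 -0.1599]
 [-0.008  -0.1599  0.9871]
 [-1.      0.0061 -0.0071]] 
turn units [ 0.0099 -0.0045 -0.0039] [-0.9901 -0.0005 -0.0066]
goal (-0.01, -0.08, 0.3) tool mm [   1.3773 -106.6541 -590.6143] units [ 0.0115 -0.8888 -4.9218]
goal (0.015, -0.08, 0.2) tool mm [ 101.2225 -132.2633 -590.2985] units [ 0.8435 -1.1022 -4.9192]
```

>>> arm_command:
  series:
    - {"dp": [0,-0.07,-0.45],"angular": [0.01,0,0],"gripper": 0}
    - {"dp": [0,-0.07,-0.45],"angular": [0,0,0],"gripper": 0}
    - {"dp": [0,-0.07,-0.45],"angular": [0,0,0],"gripper": 0}
    - {"dp": [0,-0.07,-0.45],"angular": [0,0,0],"gripper": 0}
    - {"dp": [0,-0.07,-0.45],"angular": [0,0,0],"gripper": 0}
    - {"dp": [0,-0.07,-0.45],"angular": [0,0,0],"gripper": 0}
    - {"dp": [0,-0.07,-0.45],"angular": [0,0,0],"gripper": 0}
    - {"dp": [0,-0.07,-0.45],"angular": [0,0,0],"gripper": 0}

```text
clock: 2.1
position: [0.4785, 0.0264, 0.2985]
ee_rot: [0.453, -0.541, 0.458, 0.541]
contact_force: [0.8, 0.6, 0.0]
width: -0.0003
```

```bash
python3 -c "
from h import *
report((.0,-.080,.30),(.015,-.080,.2))"
```

```text
t 2.1 local [-0.0567  0.08    0.2985] F [0.7721 0.5733 0.0177] q [-0.0864  0.0932  1.5241 -0.0048  1.5294 -1.8285] w -0.0003214762396712227
R
 [[-0.0055 -0.9853 -0.1707]
 [-0.0044 -0.1707  0.9853]
 [-1.      0.0061 -0.0034]] 
turn units [ 0.0169 -0.0022 -0.0039] [-0.9831  0.0013 -0.0048]
goal (0.0, -0.08, 0.3) tool mm [  -1.285   -52.4085 -161.5012] units [-0.0107 -0.4367 -1.3458]
goal (0.015, -0.08, 0.2) tool mm [  98.6219  -68.0166 -161.561 ] units [ 0.8218 -0.5668 -1.3463]
```

>>> arm_command:
  series:
    - {"dp": [0,-0.11,-0.34],"angular": [0.017,0,0],"gripper": 0}
    - {"dp": [0,-0.11,-0.34],"angular": [0,0,0],"gripper": 0}
    - {"dp": [0,-0.11,-0.34],"angular": [0,0,0],"gripper": 0}
    - {"dp": [0,-0.11,-0.33],"angular": [0,0,0],"gripper": 0}
    - {"dp": [0.25,0,0],"angular": [0,0,0],"gripper": 0}
    - {"dp": [0.25,0,0],"angular": [0,0,0],"gripper": 0}
    - {"dp": [0.2,0,0],"angular": [0,0,0],"gripper": 0}
    - {"dp": [0,0,0],"angular": [0,0,0],"gripper": 0}

```text
clock: 3.1
position: [0.5592, -0.1218, 0.2111]
ee_rot: [0.458, -0.536, 0.461, 0.539]
contact_force: [-0.4, 0.8, 0.7]
width: 0.0
```

```bash
python3 - <<'E'
from h import *
report((.03,-.080,.199),(.0685,-.08,.2))
d=get_image("scene")
cv2.imwrite("pics/s2.png",cv2.resize(d["image"][125:265,200:350],None,fx=4,fy=4,interpolation=cv2.INTER_CUBIC))
E
```

```text
t 3.1 local [ 0.0017 -0.0782  0.2111] F [-0.3945  0.8187  0.6718] q [-0.3344  0.2746  1.5051 -0.0025  1.367  -2.0607] w 7.82365364365715e-06
R
 [[-0.0056 -0.9878 -0.1554]
 [-0.0007 -0.1553  0.9879]
 [-1.      0.0057  0.0002]] 
turn units [ 0.007   0.0001 -0.0036] [-0.993   0.0029 -0.0027]
goal (0.03, -0.08, 0.199) tool mm [ 11.9166 -28.3412  -2.0681] units [ 0.0993 -0.2362 -0.0172]
goal (0.0685, -0.08, 0.2) tool mm [ 10.698  -66.8326  -2.4907] units [ 0.0892 -0.5569 -0.0208]
```

View pics/s2.png

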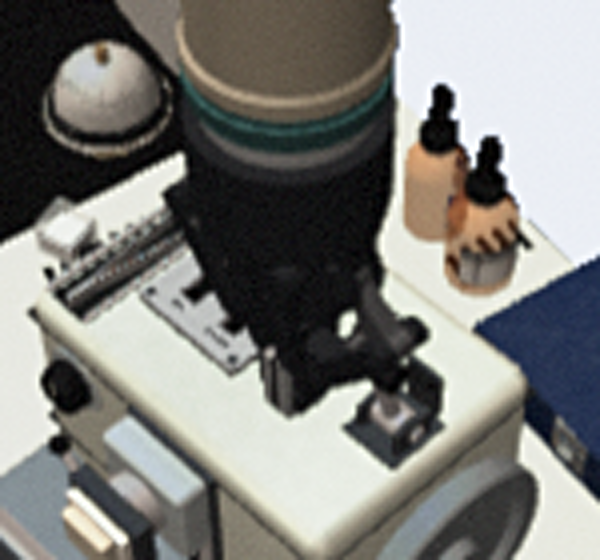

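The closed fingertips (about (280,390)) stand in front of the crossbar (about (380,360)), as wanted. I'll lower slightly and push.

>>> arm_command:
  series:
    - {"dp": [0.1,0,-0.02],"angular": [0.007,0,0],"gripper": 0}
    - {"dp": [0,-0.08,0],"angular": [0,0,0],"gripper": 0}
    - {"dp": [0,-0.08,0],"angular": [0,0,0],"gripper": 0}
    - {"dp": [0,-0.06,0],"angular": [0,0,0],"gripper": 0}
    - {"dp": [0,-0.06,0],"angular": [0,0,0],"gripper": 0}
    - {"dp": [0,-0.06,0],"angular": [0,0,0],"gripper": 0}
    - {"dp": [0,-0.06,0],"angular": [0,0,0],"gripper": 0}
    - {"dp": [0,-0.06,0],"angular": [0,0,0],"gripper": 0}

```text
clock: 4.15
position: [0.6217, -0.1157, 0.2037]
ee_rot: [-0.462, 0.537, -0.462, -0.533]
contact_force: [0.1, 0.1, -0.8]
width: -0.0005
```

```bash
python3 -c "
from h import *
report((.0685,-.08,.2))"
```

```text
t 4.15 local [ 0.0644 -0.0812  0.2037] F [ 0.0521  0.1368 -0.8057] q [-0.2927  0.363   1.3916 -0.0022  1.3816 -2.0088] w -0.0005441593063630651
R
 [[ 0.0045 -0.9894 -0.1452]
 [-0.0036 -0.1452  0.9894]
 [-1.     -0.0039 -0.0042]] 
turn units [ 0.0005 -0.0027  0.0025] [-0.9995 -0.0041 -0.0002]
goal (0.0685, -0.08, 0.2) tool mm [ 3.7198 -4.0531  1.2473] units [ 0.031  -0.0338  0.0104]
```

>>> arm_command:
  series:
    - {"dp": [0.02,-0.03,0],"angular": [0,0,0],"gripper": 0}
    - {"dp": [0,-0.03,0],"angular": [0,0,0],"gripper": 0}
    - {"dp": [0,-0.02,0],"angular": [0,0,0],"gripper": 0}
    - {"dp": [0,-0.02,0],"angular": [0,0,0],"gripper": 0}
    - {"dp": [0,-0.02,0],"angular": [0,0,0],"gripper": 0}
    - {"dp": [0,-0.02,0],"angular": [0,0,0],"gripper": 0}
    - {"dp": [0,-0.02,0],"angular": [0,0,0],"gripper": 0}
    - {"dp": [0,-0.02,0],"angular": [0,0,0],"gripper": 0}

```text
clock: 5.15
position: [0.6443, -0.1124, 0.2012]
ee_rot: [-0.462, 0.537, -0.462, -0.533]
contact_force: [-0.5, -1.1, 0.1]
width: 0.0004
```

```bash
python3 - <<'E'
from h import *
report((.0685,-.08,.2))
d=get_image("scene")
cv2.imwrite("pics/s3.png",cv2.resize(d["image"][125:265,200:350],None,fx=4,fy=4,interpolation=cv2.INTER_CUBIC))
E
```

```text
t 5.15 local [ 0.0873 -0.0812  0.2012] F [-0.5004 -1.0609  0.0699] q [-0.2777  0.3976  1.3433 -0.0025  1.396  -1.9936] w 0.0003653568686505479
R
 [[ 0.0039 -0.9894 -0.145 ]
 [-0.0036 -0.145   0.9894]
 [-1.     -0.0033 -0.0041]] 
turn units [ 0.0003 -0.0026  0.0021] [-0.9996 -0.0037 -0.0004]
goal (0.0685, -0.08, 0.2) tool mm [ 1.0991 18.7795  1.2515] units [0.0092 0.1565 0.0104]
```

View pics/s3.png

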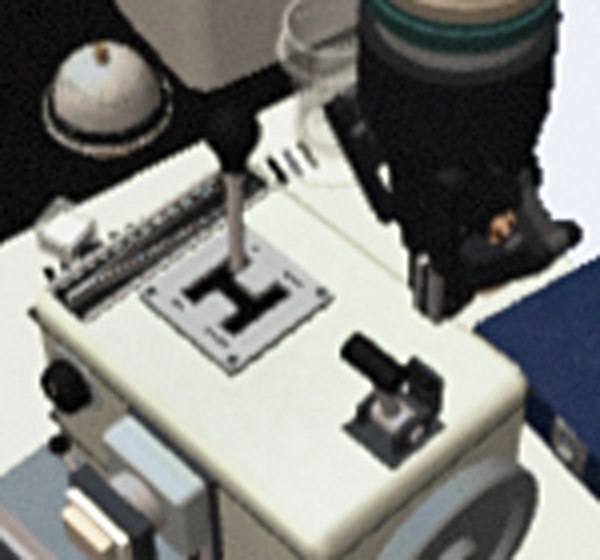

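```bash
python3 - <<'E'
from h import *
d=get_image("scene");K=d["mtx"];V=d["view"];s=get_state()
def pr(p): c=V@np.r_[p,1];x=-c[0]/c[2]*K[0,0]+K[0,2];y=c[1]/c[2]*K[1,1]+K[1,2];return np.array([(x-200)*4,(y-125)*4]),-c[2]
print("TCP",pr(s["position"]),"bar",pr(W(.048,-.08,.211)),"gate",pr(W(.062,.028,.156)))
for n,(u,v) in dict(tip=(433,312),tip2=(425,290),bar=(375,362),cover=(330,420),ball=(225,140)).items():
    u=u/4+200;v=v/4+125; p=world(d,u,v); print(n,u,v,p,L(p))
t=get_image("top")
cv2.imwrite("pics/t4.png",cv2.resize(t["image"][165:285,215:375],None,fx=5,fy=5,interpolation=cv2.INTER_CUBIC))
E
```

```text
TCP (array([438.309 , 332.7291]), np.float64(0.8476978405393364)) bar (array([374.4875, 366.6919]), np.float64(0.8242392712300506)) gate (array([236.7827, 290.9647]), np.float64(0.9226943506851153))
tip 308.25 203.0 [ 0.6333 -0.1207  0.2327] [ 0.0752 -0.0879  0.2327]
tip2 306.25 197.5 [ 0.6337 -0.1141  0.2408] [ 0.0765 -0.0813  0.2408]
bar 293.75 215.5 [ 0.6023 -0.121   0.2211] [ 0.0444 -0.0836  0.2211]
cover 282.5 230.0 [ 0.5984 -0.0931  0.1489] [ 0.0447 -0.0555  0.1489]
ball 256.25 160.0 [ 0.3009 -0.5073  0.8712] [-0.3096 -0.4224  0.8712]
```

View pics/t4.png

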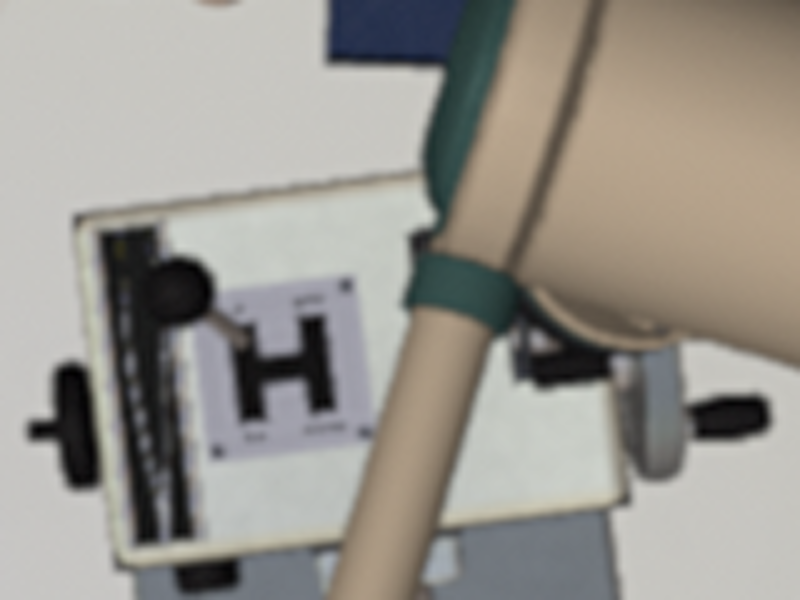

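```bash
cat >> h.py <<'E'
def cloud(d):
    K=d["mtx"];Vi=np.linalg.inv(d["view"]);v,u=np.mgrid[:420,:560];z=d["depth"]
    P=np.stack([(u-K[0,2])/K[0,0]*z,-(v-K[1,2])/K[1,1]*z,-z],-1)@Vi[:3,:3].T+Vi[:3,3]
    Q=P.copy();Q[...,:2]=(P[...,:2]-ORG)@RM;Q[z==0]=9;return Q
E
python3 - <<'E'
from h import *
d=get_image("scene");Q=cloud(d)
m=(abs(Q[...,0]-.087)<.03)&(abs(Q[...,1]+.081)<.03)&(Q[...,2]>.17)&(Q[...,2]<.28)
q=Q[m];i=np.argsort(q[:,2]);print(len(q));print(q[i][:40:2])
b=(abs(Q[...,0]-.048)<.02)&(abs(Q[...,1]+.081)<.03)&(Q[...,2]>.19)&(Q[...,2]<.25);print("bar",Q[b].min(0),Q[b].max(0),Q[b].mean(0))
E
```

```text
453
[[ 0.065  -0.0932  0.1706]
 [ 0.0572 -0.0831  0.1712]
 [ 0.059  -0.0838  0.1732]
 [ 0.0811 -0.0875  0.1743]
 [ 0.0839 -0.0873  0.1746]
 [ 0.0755 -0.0828  0.175 ]
 [ 0.0761 -0.0872  0.1757]
 [ 0.0831 -0.0753  0.176 ]
 [ 0.0838 -0.0797  0.1765]
 [ 0.0846 -0.0712  0.1768]
 [ 0.0842 -0.0741  0.1769]
 [ 0.0783 -0.0876  0.1771]
 [ 0.0781 -0.075   0.1773]
 [ 0.0599 -0.0827  0.1774]
 [ 0.075  -0.0754  0.1775]
 [ 0.0829 -0.0831  0.1776]
 [ 0.0839 -0.0872  0.1776]
 [ 0.0771 -0.081   0.1779]
 [ 0.0832 -0.0776  0.1782]
 [ 0.0778 -0.0854  0.1784]]
bar [ 0.0395 -0.0954  0.1918] [ 0.055  -0.0648  0.2229] [ 0.0453 -0.0813  0.2173]
```

```bash
python3 - <<'E'
from h import *
d=get_image("scene");Q=cloud(d)
for lo in np.arange(.18,.27,.005):
    m=(abs(Q[...,0]-.09)<.033)&(abs(Q[...,1]+.081)<.03)&(Q[...,2]>=lo)&(Q[...,2]<lo+.005)
    q=Q[m]; print(round(lo,3),len(q), *( (q[:,:2].min(0),q[:,:2].max(0)) if len(q) else ()))
E
```

```text
0.18 3 [ 0.0734 -0.087 ] [ 0.0767 -0.0737]
0.185 0
0.19 0
0.195 0
0.2 0
0.205 0
0.21 0
0.215 0
0.22 7 [ 0.0757 -0.0887] [ 0.083  -0.0746]
0.225 13 [ 0.0742 -0.094 ] [ 0.0883 -0.0686]
0.23 28 [ 0.0733 -0.0952] [ 0.0918 -0.0702]
0.235 28 [ 0.0737 -0.0962] [ 0.0904 -0.0693]
0.24 33 [ 0.0739 -0.0954] [ 0.0889 -0.0684]
0.245 26 [ 0.0734 -0.0967] [ 0.0865 -0.0681]
0.25 23 [ 0.0735 -0.0954] [ 0.0837 -0.0683]
0.255 19 [ 0.0745 -0.0964] [ 0.0785 -0.0756]
0.26 17 [ 0.0715 -0.0969] [ 0.0798 -0.0718]
0.265 45 [ 0.0713 -0.1088] [ 0.0791 -0.0514]
0.27 76 [ 0.0714 -0.1105] [ 0.0971 -0.0514]
```

Depth shows the real fingertips about 23 mm above the reported TCP height, so the fingers passed over the bar. I'll go back, descend lower and recheck the tip height by depth before pushing.

>>> arm_command:
  series:
    - {"dp": [-0.15,0,0],"angular": [0,0,0],"gripper": 0}
    - {"dp": [0,0.2,0.005],"angular": [0,0,0],"gripper": 0}
    - {"dp": [0,0.2,0.005],"angular": [0,0,0],"gripper": 0}
    - {"dp": [0,0.2,0],"angular": [0,0,0],"gripper": 0}
    - {"dp": [0,0.05,0],"angular": [0,0,0],"gripper": 0}
    - {"dp": [0.15,0,0],"angular": [0,0,0],"gripper": 0}
    - {"dp": [0.15,0,0],"angular": [0,0,0],"gripper": 0}
    - {"dp": [0.04,0,0],"angular": [0,0,0],"gripper": 0}

```text
clock: 6.4
position: [0.5673, -0.1233, 0.1788]
ee_rot: [-0.463, 0.538, -0.462, -0.532]
contact_force: [-0.4, -0.4, 0.2]
width: -0.0004
```

```bash
cat >> h.py <<'E'
def slices(d,x,y,z0,z1,r=.035,step=.005):
    Q=cloud(d)
    for lo in np.arange(z0,z1,step):
        q=Q[(abs(Q[...,0]-x)<r)&(abs(Q[...,1]-y)<r)&(Q[...,2]>=lo)&(Q[...,2]<lo+step)]
        print(round(lo,3),len(q),*((q[:,:2].min(0),q[:,:2].max(0)) if len(q)else()))
E
python3 - <<'E'
from h import *
report((.03,-.08,.178)); d=get_image("scene"); slices(d,.01,-.08,.17,.24,.025)
E
```

```text
t 6.4 local [ 0.0095 -0.0808  0.1788] F [-0.3792 -0.3723  0.1782] q [-0.3328  0.2976  1.5537 -0.0016  1.2803 -2.0486] w -0.0003564840483004829
R
 [[ 0.009  -0.9894 -0.1449]
 [-0.0047 -0.145   0.9894]
 [-0.9999 -0.0082 -0.006 ]] 
turn units [ 0.0003 -0.0038  0.0052] [-0.9997 -0.0071  0.0011]
goal (0.03, -0.08, 0.178) tool mm [  0.977  -20.4819   0.8448] units [ 0.0081 -0.1707  0.007 ]
0.17 0
0.175 0
0.18 0
0.185 0
0.19 0
0.195 1 [ 0.0036 -0.0868] [ 0.0036 -0.0868]
0.2 5 [-0.0034 -0.0879] [ 0.0003 -0.0805]
0.205 19 [-0.0038 -0.0945] [ 0.0082 -0.0691]
0.21 26 [-0.0036 -0.0951] [ 0.0131 -0.0761]
0.215 19 [-0.0038 -0.0957] [ 0.005  -0.0775]
0.22 22 [-0.004  -0.0952] [ 0.0062 -0.0681]
0.225 22 [-0.0043 -0.0958] [ 0.0035 -0.0685]
0.23 15 [-0.0039 -0.095 ] [ 0.0031 -0.0742]
0.235 15 [-0.0047 -0.0953] [ 0.0006 -0.0745]
```

>>> arm_command:
  series:
    - {"dp": [0.01,-0.15,0],"angular": [0,0,0.005],"gripper": 0}
    - {"dp": [0,-0.04,0],"angular": [0,0,0],"gripper": 0}
    - {"dp": [0,-0.04,0],"angular": [0,0,0],"gripper": 0}
    - {"dp": [0,-0.04,0],"angular": [0,0,0],"gripper": 0}
    - {"dp": [0,-0.04,0],"angular": [0,0,0],"gripper": 0}
    - {"dp": [0,-0.04,0],"angular": [0,0,0],"gripper": 0}
    - {"dp": [0,-0.04,0],"angular": [0,0,0],"gripper": 0}
    - {"dp": [0,-0.04,0],"angular": [0,0,0],"gripper": 0}

```text
clock: 7.45
position: [0.6183, -0.116, 0.1796]
ee_rot: [-0.46, 0.536, -0.465, -0.534]
contact_force: [-3.1, -0.7, -1.1]
width: -0.0001
```

```bash
python3 - <<'E'
from h import *
report((.07,-.08,.178)); d=get_image("scene"); slices(d,.065,-.08,.195,.225,.04)
E
```

```text
t 7.45 local [ 0.061  -0.081   0.1796] F [-3.1426 -0.7039 -1.1457] q [-0.2915  0.3748  1.4336 -0.0076  1.3334 -2.0059] w -0.00014226661445792795
R
 [[-0.0022 -0.9894 -0.1449]
 [-0.007  -0.1449  0.9894]
 [-1.      0.0032 -0.0066]] 
turn units [ 0.0003 -0.0042 -0.0021] [-0.9997 -0.0017 -0.0049]
goal (0.07, -0.08, 0.178) tool mm [ 1.572  -8.9964  1.0083] units [ 0.0131 -0.075   0.0084]
0.195 0
0.2 7 [ 0.0491 -0.0886] [ 0.0536 -0.0749]
0.205 13 [ 0.0481 -0.0932] [ 0.0613 -0.0759]
0.21 34 [ 0.047  -0.0954] [ 0.0657 -0.0677]
0.215 28 [ 0.0479 -0.0951] [ 0.061  -0.0685]
0.22 24 [ 0.048  -0.0959] [ 0.0594 -0.067 ]
```

>>> arm_command:
  series:
    - {"dp": [0,-0.025,0],"angular": [0,0,0],"gripper": 0}
    - {"dp": [0,-0.025,0],"angular": [0,0,0],"gripper": 0}
    - {"dp": [0,-0.02,0],"angular": [0,0,0],"gripper": 0}
    - {"dp": [0,-0.015,0],"angular": [0,0,0],"gripper": 0}
    - {"dp": [0,-0.015,0],"angular": [0,0,0],"gripper": 0}
    - {"dp": [0,-0.015,0],"angular": [0,0,0],"gripper": 0}
    - {"dp": [0,-0.015,0],"angular": [0,0,0],"gripper": 0}
    - {"dp": [0,-0.015,0],"angular": [0,0,0],"gripper": 0}

```text
clock: 8.5
position: [0.6266, -0.1147, 0.1778]
ee_rot: [0.454, -0.53, 0.47, 0.54]
contact_force: [-6.9, -1.4, 1.9]
width: 0.0
```

```bash
python3 - <<'E'
from h import *
report((.07,-.08,.178))
E
```

```text
t 8.5 local [ 0.0694 -0.0809  0.1778] F [-6.8888 -1.4221  1.8781] q [-0.2809  0.4003  1.3976 -0.0157  1.3651 -1.9938] w 2.4611250004838743e-05
R
 [[-0.0248 -0.9891 -0.1451]
 [-0.0089 -0.1449  0.9894]
 [-0.9997  0.0258 -0.0052]] 
turn units [ 0.0004 -0.0033 -0.0164] [-0.9996  0.0103 -0.0155]
goal (0.07, -0.08, 0.178) tool mm [-0.24   -0.56    0.9151] units [-0.002  -0.0047  0.0076]
```

>>> arm_command:
  series:
    - {"dp": [0,-0.025,0],"angular": [0,0,0],"gripper": 0}
    - {"dp": [0,-0.03,0],"angular": [0,0,0],"gripper": 0}
    - {"dp": [0,-0.03,0],"angular": [0,0,0],"gripper": 0}
    - {"dp": [0,0.1,0],"angular": [0,0,0],"gripper": 0}
    - {"dp": [0,0.2,0],"angular": [0,0,-0.016],"gripper": 0}
    - {"dp": [-0.3,0,0],"angular": [0,0,0],"gripper": 0}
    - {"dp": [-0.35,0,0],"angular": [0,0,0],"gripper": 0}
    - {"dp": [-0.25,0,0],"angular": [0,0,0],"gripper": 0}

```text
clock: 9.5
position: [0.5942, -0.1178, 0.2882]
ee_rot: [0.459, -0.533, 0.466, 0.537]
contact_force: [0.7, -0.1, -0.4]
width: -0.0
```

```bash
python3 - <<'E'
from h import *
report((.13,.06,.26),(.13,.06,.205)); d=get_image("scene"); slices(d,.075,-.08,.19,.225,.03)
print("ball"); slices(d,.09,.06,.205,.245,.03)
cv2.imwrite("pics/s5.png",cv2.resize(d["image"][125:265,200:350],None,fx=4,fy=4,interpolation=cv2.INTER_CUBIC))
E
```

```text
t 9.5 local [ 0.037  -0.0793  0.2882] F [ 0.7294 -0.1371 -0.391 ] q [-0.306   0.2986  1.2834 -0.0071  1.5688 -2.022 ] w -2.805729386632253e-05
R
 [[-0.0108 -0.9894 -0.1448]
 [-0.0041 -0.1447  0.9895]
 [-0.9999  0.0113 -0.0025]] 
turn units [ 0.0002 -0.0016 -0.0072] [-0.9998  0.0044 -0.0069]
goal (0.13, 0.06, 0.26) tool mm [ 26.7849 -93.3834 139.3668] units [ 0.2232 -0.7782  1.1614]
goal (0.13, 0.06, 0.205) tool mm [ 81.7812 -94.0054 139.502 ] units [ 0.6815 -0.7834  1.1625]
0.19 12 [ 0.0715 -0.0833] [ 0.0791 -0.0741]
0.195 11 [ 0.0754 -0.0839] [ 0.0807 -0.0755]
0.2 15 [ 0.0771 -0.0929] [ 0.0895 -0.076 ]
0.205 25 [ 0.0796 -0.0943] [ 0.0935 -0.0647]
0.21 62 [ 0.0793 -0.0949] [ 0.094  -0.0638]
0.215 57 [ 0.0814 -0.0941] [ 0.0921 -0.0648]
0.22 0
0.225 0
ball
0.205 14 [0.0812 0.05  ] [0.0941 0.0594]
0.21 10 [0.0804 0.0499] [0.0954 0.0596]
0.215 19 [0.0778 0.049 ] [0.0974 0.0681]
0.22 35 [0.0783 0.0471] [0.1024 0.0739]
0.225 53 [0.0799 0.0493] [0.1036 0.0703]
0.23 53 [0.0831 0.0508] [0.1021 0.0696]
0.235 2 [0.0875 0.0604] [0.0907 0.0611]
0.24 0
0.245 0
```

View pics/s5.png

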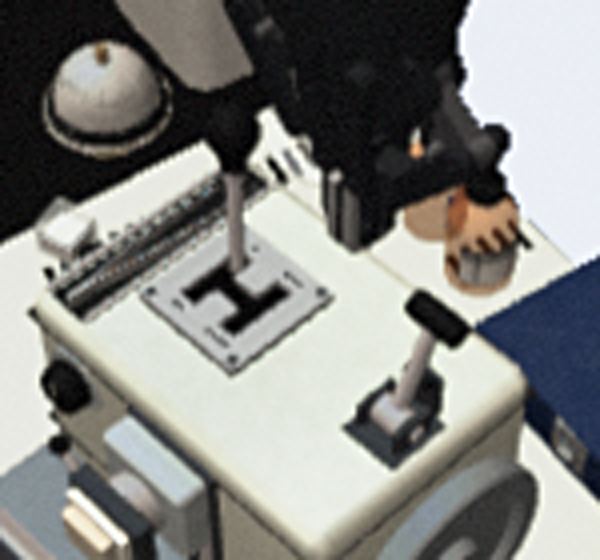

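Brake bar is now at about x 0.0865 local, (435,318) in the crop, so about 0.45 rad past upright: locked. The ball is still in slot 1 at (228,130). Next I'll go behind the ball.

>>> arm_command:
  series:
    - {"dp": [0,-0.21,0.29],"angular": [0,0,-0.007],"gripper": 0}
    - {"dp": [0,-0.21,0.29],"angular": [0,0,0],"gripper": 0}
    - {"dp": [0,-0.21,0.29],"angular": [0,0,0],"gripper": 0}
    - {"dp": [0,-0.21,0.29],"angular": [0,0,0],"gripper": 0}
    - {"dp": [0.25,0,0],"angular": [0,0,0],"gripper": 0}
    - {"dp": [0.25,0,0],"angular": [0,0,0],"gripper": 0}
    - {"dp": [0.25,0,0],"angular": [0,0,0],"gripper": 0}
    - {"dp": [0,0,0],"angular": [0,0,0],"gripper": 0}

```text
clock: 10.55
position: [0.6917, 0.041, 0.2066]
ee_rot: [-0.472, 0.546, -0.452, -0.523]
contact_force: [0.8, -0.7, 0.6]
width: -0.0001
```

```bash
python3 - <<'E'
from h import *
report((.125,.06,.187)); d=get_image("scene"); slices(d,.135,.06,.2,.26,.026); print('ball');slices(d,.09,.06,.205,.245,.022)
E
```

```text
t 10.55 local [0.1563 0.0638 0.2066] F [ 0.7506 -0.7071  0.6366] q [-0.042   0.4321  1.2749  0.0017  1.3914 -1.7585] w -0.0001031613422753637
R
 [[ 0.0432 -0.9885 -0.1448]
 [-0.0002 -0.1449  0.9894]
 [-0.9991 -0.0427 -0.0064]] 
turn units [ 0.0003 -0.0041  0.0272] [-0.9995 -0.0246  0.0182]
goal (0.125, 0.06, 0.187) tool mm [18.228  32.1233 -3.6561] units [ 0.1519  0.2677 -0.0305]
0.2 0
0.205 0
0.21 0
0.215 0
0.22 0
0.225 5 [0.1433 0.0562] [0.1492 0.0591]
0.23 16 [0.1414 0.0512] [0.1598 0.0708]
0.235 22 [0.1409 0.0494] [0.1588 0.0764]
0.24 27 [0.1407 0.0474] [0.1563 0.077 ]
0.245 30 [0.1415 0.0482] [0.1589 0.0771]
0.25 26 [0.1407 0.0479] [0.1547 0.0761]
0.255 15 [0.1409 0.0501] [0.1482 0.0759]
ball
0.205 11 [0.0823 0.052 ] [0.0919 0.06  ]
0.21 9 [0.0816 0.0506] [0.0956 0.0583]
0.215 20 [0.0787 0.048 ] [0.0959 0.0694]
0.22 32 [0.0782 0.0485] [0.1019 0.07  ]
0.225 53 [0.0797 0.0484] [0.1043 0.0711]
0.23 56 [0.0823 0.0534] [0.1025 0.0707]
0.235 1 [0.088  0.0638] [0.088  0.0638]
0.24 0
0.245 0
```

>>> arm_command:
  series:
    - {"dp": [0.15,0,-0.02],"angular": [0,0,0.027],"gripper": 0}
    - {"dp": [0,0.14,0],"angular": [0,0,0],"gripper": 0}
    - {"dp": [0,0.13,0],"angular": [0,0,0],"gripper": 0}
    - {"dp": [0,0.04,0],"angular": [0,0,0],"gripper": 0}
    - {"dp": [0,0.04,0],"angular": [0,0,0],"gripper": 0}
    - {"dp": [0,0.04,0],"angular": [0,0,0],"gripper": 0}
    - {"dp": [0,0.03,0],"angular": [0,0,0],"gripper": 0}
    - {"dp": [0,0,0],"angular": [0,0,0],"gripper": 0}

```text
clock: 11.6
position: [0.6522, 0.0306, 0.194]
ee_rot: [-0.465, 0.541, -0.46, -0.528]
contact_force: [1.0, -0.0, 0.4]
width: 0.0001
```

```bash
python3 - <<'E'
from h import *
report((.0905,.06,.190)); d=get_image("scene"); slices(d,.125,.06,.2,.26,.025); print('ball');slices(d,.076,.06,.205,.245,.022)
E
```

```text
t 11.6 local [0.1157 0.0591 0.194 ] F [ 0.9868 -0.0421  0.3749] q [-0.0566  0.3914  1.3712 -0.0053  1.36   -1.7705] w 0.0001459339247188183
R
 [[ 0.0187 -0.9895 -0.1436]
 [-0.0062 -0.1437  0.9896]
 [-0.9998 -0.0176 -0.0089]] 
turn units [-0.0005 -0.0056  0.0112] [0.9994 0.0044 0.0132]
goal (0.0905, 0.06, 0.19) tool mm [ 3.535  25.3029  0.8811] units [0.0295 0.2109 0.0073]
0.2 0
0.205 0
0.21 0
0.215 7 [0.1032 0.0515] [0.1095 0.056 ]
0.22 15 [0.1019 0.0454] [0.1211 0.0713]
0.225 28 [0.1011 0.0435] [0.12   0.0727]
0.23 26 [0.1014 0.0449] [0.121  0.0705]
0.235 23 [0.102  0.0439] [0.1192 0.063 ]
0.24 24 [0.1017 0.0438] [0.1128 0.0669]
0.245 18 [0.1013 0.0452] [0.11   0.0657]
0.25 13 [0.1015 0.0459] [0.1078 0.0701]
0.255 18 [0.1    0.0451] [0.1053 0.0724]
ball
0.205 14 [0.0779 0.0497] [0.0882 0.0608]
0.21 10 [0.078  0.0492] [0.0891 0.0585]
0.215 20 [0.0752 0.0489] [0.0951 0.0623]
0.22 30 [0.0749 0.0479] [0.0979 0.0713]
0.225 48 [0.0751 0.048 ] [0.0975 0.0725]
0.23 62 [0.0774 0.0508] [0.0976 0.0699]
0.235 3 [0.0789 0.0575] [0.0874 0.062 ]
0.24 0
0.245 0
```

>>> arm_command:
  series:
    - {"dp": [0.04,0.03,0],"angular": [0,0,0.01],"gripper": 0}
    - {"dp": [0,0.04,0],"angular": [0,0,0],"gripper": 0}
    - {"dp": [0,0.04,0],"angular": [0,0,0],"gripper": 0}
    - {"dp": [0,0.03,0],"angular": [0,0,0],"gripper": 0}
    - {"dp": [0,0.03,0],"angular": [0,0,0],"gripper": 0}
    - {"dp": [0,0.02,0],"angular": [0,0,0],"gripper": 0}
    - {"dp": [0,0,0],"angular": [0,0,0],"gripper": 0}
    - {"dp": [0,0,0],"angular": [0,0,0],"gripper": 0}

```text
clock: 12.65
position: [0.6289, 0.0271, 0.1892]
ee_rot: [-0.461, 0.538, -0.464, -0.532]
contact_force: [2.8, 0.3, 1.4]
width: -0.0003
```

```bash
python3 - <<'E'
from h import *
report((.0905,.06,.190)); d=get_image("scene"); print('ball');slices(d,.055,.06,.205,.25,.026)
E
```

```text
t 12.65 local [0.0922 0.059  0.1892] F [2.7829 0.2699 1.4092] q [-0.0623  0.3673  1.4211 -0.0086  1.3486 -1.7753] w -0.000274405901174033
R
 [[ 0.0041 -0.9896 -0.1436]
 [-0.0086 -0.1436  0.9896]
 [-1.     -0.0028 -0.0091]] 
turn units [-0.0006 -0.0058  0.0018] [ 0.9994 -0.0032  0.006 ]
goal (0.0905, 0.06, 0.19) tool mm [-0.7693  1.7471  0.9442] units [-0.0064  0.0146  0.0079]
ball
0.205 14 [0.0588 0.0503] [0.0677 0.0589]
0.21 11 [0.0585 0.051 ] [0.0804 0.061 ]
0.215 15 [0.0536 0.0488] [0.0807 0.0573]
0.22 23 [0.0521 0.0474] [0.0802 0.07  ]
0.225 46 [0.0511 0.048 ] [0.0802 0.071 ]
0.23 70 [0.0527 0.0495] [0.0806 0.0718]
0.235 45 [0.0559 0.0514] [0.0807 0.0679]
0.24 12 [0.0791 0.051 ] [0.0804 0.0661]
0.245 6 [0.0787 0.0555] [0.08   0.0668]
0.25 17 [0.0767 0.0444] [0.0805 0.0719]
```

>>> arm_command:
  series:
    - {"dp": [0,0.015,0],"angular": [0,0,0],"gripper": 0}
    - {"dp": [0,0.01,0],"angular": [0,0,0],"gripper": 0}
    - {"dp": [0,-0.15,0],"angular": [0,0,0],"gripper": 0}
    - {"dp": [-0.42,0,0],"angular": [0,0,0],"gripper": 0}
    - {"dp": [0,0.18,0.2],"angular": [0,0,0],"gripper": 0}
    - {"dp": [0,0.18,0.2],"angular": [0,0,0],"gripper": 0}
    - {"dp": [0,0,0.05],"angular": [0,0,0],"gripper": 0}
    - {"dp": [0,0,0],"angular": [0,0,0],"gripper": 0}

```text
clock: 13.7
position: [0.5868, 0.076, 0.2365]
ee_rot: [0.457, -0.534, 0.469, 0.535]
contact_force: [0.3, -0.3, -0.7]
width: 0.0006
```

```bash
python3 - <<'E'
from h import *
report((.065,.107,.190)); d=get_image("scene"); print('ball');slices(d,.062,.06,.205,.245,.03)
cv2.imwrite("pics/s6.png",cv2.resize(d["image"][135:235,210:310],None,fx=6,fy=6,interpolation=cv2.INTER_CUBIC))
E
```

```text
t 13.7 local [0.0577 0.1136 0.2365] F [ 0.3185 -0.3498 -0.7371] q [ 0.0188  0.2968  1.4104 -0.0115  1.4473 -1.6938] w 0.0006092560117416009
R
 [[-0.0127 -0.9897 -0.1428]
 [-0.0116 -0.1426  0.9897]
 [-0.9999  0.0143 -0.0097]] 
turn units [-0.0011 -0.0062 -0.0091] [ 0.9988 -0.012  -0.0023]
goal (0.065, 0.107, 0.19) tool mm [46.4709 -8.0209 -6.0972] units [ 0.3873 -0.0668 -0.0508]
ball
0.205 11 [0.0552 0.051 ] [0.0655 0.0586]
0.21 12 [0.055  0.0507] [0.0657 0.0597]
0.215 9 [0.0504 0.0488] [0.0635 0.0624]
0.22 20 [0.0496 0.0477] [0.0699 0.0681]
0.225 39 [0.0494 0.0475] [0.0738 0.0718]
0.23 61 [0.0495 0.0481] [0.0723 0.0738]
0.235 42 [0.0536 0.0543] [0.0713 0.0688]
0.24 0
0.245 0
```

View pics/s6.png

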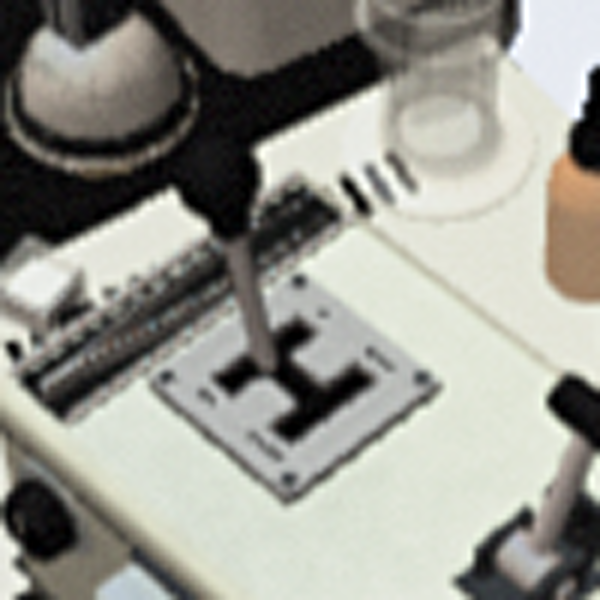

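Stem foot at (265,367), opposite the cross slot; the ball is upright fore-aft. Next I'll lower on the left side of it and push across.

>>> arm_command:
  series:
    - {"dp": [0,-0.065,-0.03],"angular": [0,0,-0.009],"gripper": 0}
    - {"dp": [0.2,0,0],"angular": [0,0,0],"gripper": 0}
    - {"dp": [0.2,0,0],"angular": [0,0,0],"gripper": 0}
    - {"dp": [0,0,-0.08],"angular": [0,0,0],"gripper": 0}
    - {"dp": [0,0,-0.05],"angular": [0,0,0],"gripper": 0}
    - {"dp": [0,0,-0.04],"angular": [0,0,0],"gripper": 0}
    - {"dp": [0,0,-0.04],"angular": [0,0,0],"gripper": 0}
    - {"dp": [0,0,-0.04],"angular": [0,0,0],"gripper": 0}

```text
clock: 14.75
position: [0.6063, 0.0384, 0.1902]
ee_rot: [-0.464, 0.538, -0.464, -0.529]
contact_force: [-0.7, 1.7, 2.4]
width: -0.0001
```

```bash
python3 - <<'E'
from h import *
report((.065,.0265,.190)); d=get_image("scene"); print('ball');slices(d,.062,.05,.205,.245,.03)
E
```

```text
t 14.75 local [0.0715 0.0735 0.1902] F [-0.7381  1.7278  2.3513] q [-0.0461  0.331   1.4746 -0.0083  1.3263 -1.7539] w -9.359066708765701e-05
R
 [[ 0.0093 -0.9903 -0.1385]
 [-0.0084 -0.1386  0.9903]
 [-0.9999 -0.008  -0.0097]] 
turn units [-0.0038 -0.0062  0.0051] [ 0.9962 -0.0008  0.0088]
goal (0.065, 0.0265, 0.19) tool mm [  0.6374   6.1892 -47.0623] units [ 0.0053  0.0516 -0.3922]
ball
0.205 13 [0.0556 0.0376] [0.0658 0.0446]
0.21 14 [0.0552 0.0358] [0.067 0.079]
0.215 11 [0.0531 0.0365] [0.0623 0.0772]
0.22 23 [0.0499 0.0332] [0.0687 0.0777]
0.225 42 [0.0491 0.0313] [0.0727 0.0775]
0.23 70 [0.049  0.0328] [0.0776 0.08  ]
0.235 91 [0.0513 0.0339] [0.0735 0.0793]
0.24 32 [0.0531 0.0378] [0.0697 0.077 ]
0.245 13 [0.0578 0.0592] [0.0643 0.0789]
```

>>> arm_command:
  series:
    - {"dp": [0,0.015,-0.045],"angular": [0,0,0],"gripper": 0}
    - {"dp": [0,0.01,-0.045],"angular": [0,0,0],"gripper": 0}
    - {"dp": [0,0,-0.045],"angular": [0,0,0],"gripper": 0}
    - {"dp": [0,0,-0.045],"angular": [0,0,0],"gripper": 0}
    - {"dp": [0,0,-0.045],"angular": [0,0,0],"gripper": 0}
    - {"dp": [0,0,-0.045],"angular": [0,0,0],"gripper": 0}
    - {"dp": [0,0,-0.04],"angular": [0,0,0],"gripper": 0}
    - {"dp": [0,0,-0.03],"angular": [0,0,0],"gripper": 0}

```text
clock: 15.8
position: [0.6104, -0.006, 0.1905]
ee_rot: [-0.464, 0.539, -0.464, -0.528]
contact_force: [1.1, 1.6, -0.1]
width: 0.0
```

```bash
python3 - <<'E'
from h import *
report((.065,.0265,.190)); d=get_image("scene"); print('ball');slices(d,.062,.005,.205,.245,.03)
E
```

```text
t 15.8 local [0.0691 0.029  0.1905] F [ 1.0658  1.5702 -0.0586] q [-0.1186  0.3334  1.4703 -0.0083  1.3252 -1.8265] w 9.789965492014807e-06
R
 [[ 0.0117 -0.9903 -0.1386]
 [-0.0095 -0.1387  0.9903]
 [-0.9999 -0.0103 -0.0111]] 
turn units [-0.0038 -0.0071  0.0065] [ 0.9962 -0.0004  0.0107]
goal (0.065, 0.0265, 0.19) tool mm [ 0.5112  4.0906 -2.5123] units [ 0.0043  0.0341 -0.0209]
ball
0.205 7 [ 0.0551 -0.0013] [0.0624 0.0229]
0.21 6 [0.0567 0.0221] [0.0619 0.0344]
0.215 13 [ 0.0527 -0.0108] [0.0677 0.0302]
0.22 35 [ 0.0502 -0.0124] [0.0641 0.0348]
0.225 53 [ 0.0488 -0.0124] [0.0735 0.0326]
0.23 86 [ 0.0495 -0.0115] [0.0747 0.0338]
0.235 84 [ 0.0533 -0.0087] [0.0714 0.0342]
0.24 16 [ 0.0553 -0.0021] [0.0635 0.0334]
0.245 17 [0.0557 0.0153] [0.0606 0.0349]
```

>>> arm_command:
  series:
    - {"dp": [0,0,-0.025],"angular": [0,0,0],"gripper": 0}
    - {"dp": [0,0,-0.025],"angular": [0,0,0],"gripper": 0}
    - {"dp": [0,0,-0.025],"angular": [0,0,0],"gripper": 0}
    - {"dp": [0,0,0.15],"angular": [0,0,0],"gripper": 0}
    - {"dp": [-0.42,0,0],"angular": [0,0,0],"gripper": 0}
    - {"dp": [0,-0.2,-0.18],"angular": [0,0,0],"gripper": 0}
    - {"dp": [0,-0.2,-0.18],"angular": [0,0,0],"gripper": 0}
    - {"dp": [0,0,0],"angular": [0,0,0],"gripper": 0}

```text
clock: 16.85
position: [0.6605, -0.0313, 0.243]
ee_rot: [-0.462, 0.539, -0.465, -0.529]
contact_force: [0.1, 0.2, 0.7]
width: -0.0003
```

```bash
python3 - <<'E'
from h import *
report((.108,-.003,.19)); d=get_image("scene"); print('ball');slices(d,.062,.0,.205,.245,.026)
E
```

```text
t 16.85 local [ 0.1151 -0.0033  0.243 ] F [0.1068 0.2402 0.7451] q [-0.1458  0.3892  1.2548 -0.0116  1.4883 -1.8568] w -0.0002939739823297104
R
 [[ 0.0075 -0.99   -0.1405]
 [-0.0128 -0.1406  0.99  ]
 [-0.9999 -0.0056 -0.0137]] 
turn units [-0.0025 -0.0087  0.0036] [ 0.9975 -0.0041  0.0097]
goal (0.108, -0.003, 0.19) tool mm [52.9409  7.3544  1.0384] units [0.4412 0.0613 0.0087]
ball
0.205 3 [ 0.0553 -0.006 ] [ 0.058  -0.0028]
0.21 0
0.215 8 [ 0.0506 -0.0176] [ 0.0649 -0.0064]
0.22 21 [ 0.0491 -0.0202] [ 0.0696 -0.003 ]
0.225 52 [ 0.0484 -0.0203] [0.0741 0.0063]
0.23 71 [ 0.0508 -0.0186] [0.0742 0.0035]
0.235 34 [ 0.0571 -0.0143] [0.07   0.0011]
0.24 0
0.245 0
```

>>> arm_command:
  series:
    - {"dp": [0.22,0,-0.02],"angular": [0,0,0],"gripper": 0}
    - {"dp": [0.22,0,0],"angular": [0,0,0],"gripper": 0}
    - {"dp": [0,0.15,0],"angular": [0,0,0],"gripper": 0}
    - {"dp": [0,0.05,0],"angular": [0,0,0],"gripper": 0}
    - {"dp": [0,0.05,0],"angular": [0,0,0],"gripper": 0}
    - {"dp": [0,0.05,0],"angular": [0,0,0],"gripper": 0}
    - {"dp": [0,0.05,0],"angular": [0,0,0],"gripper": 0}
    - {"dp": [0,0.04,0],"angular": [0,0,0],"gripper": 0}

```text
clock: 17.9
position: [0.611, -0.0366, 0.1902]
ee_rot: [-0.461, 0.541, -0.463, -0.529]
contact_force: [2.6, 0.5, -2.6]
width: -0.0
```

```bash
python3 - <<'E'
from h import *
report((.057,-.006,.19)); d=get_image("scene"); print('ball');slices(d,.045,-.007,.205,.245,.026)
E
```

```text
t 17.9 local [ 0.0653 -0.0013  0.1902] F [ 2.6118  0.5007 -2.627 ] q [-0.1661  0.3363  1.4667 -0.0118  1.326  -1.8796] w -1.95678790427715e-05
R
 [[ 0.0106 -0.9894 -0.1449]
 [-0.0134 -0.145   0.9893]
 [-0.9999 -0.0085 -0.0148]] 
turn units [ 0.0003 -0.0094  0.0054] [-0.9997 -0.0117 -0.0031]
goal (0.057, -0.006, 0.19) tool mm [ 0.1855  8.2624 -4.6439] units [ 0.0015  0.0689 -0.0387]
ball
0.205 0
0.21 2 [ 0.0587 -0.0081] [ 0.059  -0.0078]
0.215 21 [ 0.0247 -0.0192] [ 0.0689 -0.0056]
0.22 57 [ 0.0248 -0.0197] [0.07   0.0108]
0.225 70 [ 0.0263 -0.0192] [0.0703 0.0092]
0.23 100 [ 0.0267 -0.016 ] [0.0678 0.0093]
0.235 36 [ 0.0325 -0.0153] [0.0602 0.0054]
0.24 20 [ 0.0515 -0.015 ] [0.058  0.0048]
0.245 16 [ 0.0516 -0.015 ] [0.0577 0.0069]
```

>>> arm_command:
  series:
    - {"dp": [0,0.03,0],"angular": [0,0,0],"gripper": 0}
    - {"dp": [0,0.03,0],"angular": [0,0,0],"gripper": 0}
    - {"dp": [0,0.03,0],"angular": [0,0,0],"gripper": 0}
    - {"dp": [0,0.03,0],"angular": [0,0,0],"gripper": 0}
    - {"dp": [0,0.03,0],"angular": [0,0,0],"gripper": 0}
    - {"dp": [0,0.03,0],"angular": [0,0,0],"gripper": 0}
    - {"dp": [0,0.03,0],"angular": [0,0,0],"gripper": 0}
    - {"dp": [0,0.03,0],"angular": [0,0,0],"gripper": 0}

```text
clock: 18.95
position: [0.5999, -0.0375, 0.1902]
ee_rot: [-0.472, 0.549, -0.453, -0.52]
contact_force: [10.2, 1.7, -5.8]
width: -0.0001
```

```bash
python3 - <<'E'
from h import *
report((.057,-.006,.19)); d=get_image("scene"); print('ball');slices(d,.036,-.007,.205,.245,.026)
E
```

```text
t 18.95 local [ 0.0541 -0.0007  0.1902] F [10.2209  1.6923 -5.8308] q [-0.1802  0.2981  1.5251  0.0032  1.2685 -1.8961] w -0.0001377776099174795
R
 [[ 0.0497 -0.9884 -0.1435]
 [-0.006  -0.1439  0.9896]
 [-0.9987 -0.0484 -0.013 ]] 
turn units [-0.0004 -0.0083  0.0308] [0.9993 0.0177 0.0307]
goal (0.057, -0.006, 0.19) tool mm [ 0.4048 -2.864  -5.3107] units [ 0.0034 -0.0239 -0.0443]
ball
0.205 1 [ 0.046  -0.0056] [ 0.046  -0.0056]
0.21 10 [ 0.0143 -0.0177] [ 0.0472 -0.0071]
0.215 34 [ 0.0126 -0.0186] [0.0549 0.004 ]
0.22 61 [ 0.0126 -0.0197] [0.0587 0.0017]
0.225 96 [ 0.0137 -0.0184] [0.0562 0.0127]
0.23 68 [ 0.0153 -0.015 ] [0.0507 0.0123]
0.235 22 [ 0.039  -0.0151] [0.0459 0.0113]
0.24 17 [ 0.0378 -0.0148] [0.0461 0.0048]
0.245 11 [ 0.0376 -0.012 ] [0.0441 0.0048]
```

At the lined end (10 N, ball about 36 mm towards the robot). Backing off and clearing.

>>> arm_command:
  series:
    - {"dp": [0,-0.05,0],"angular": [0,0,0],"gripper": 0}
    - {"dp": [0,-0.15,0],"angular": [0,0,0.03],"gripper": 0}
    - {"dp": [-0.4,0,0],"angular": [0,0,0],"gripper": 0}
    - {"dp": [-0.4,0,0],"angular": [0,0,0],"gripper": 0}
    - {"dp": [-0.3,0,0.3],"angular": [0,0,0],"gripper": 0}
    - {"dp": [0,0,0.45],"angular": [0,0,0],"gripper": 0}
    - {"dp": [0,0,0.45],"angular": [0,0,0],"gripper": 0}
    - {"dp": [0,0,0],"angular": [0,0,0],"gripper": 0}

```text
clock: 20.0
position: [0.5958, 0.1109, 0.3253]
ee_rot: [0.455, -0.533, 0.473, 0.535]
contact_force: [-0.3, 0.1, -0.6]
width: -0.0
```

```bash
python3 - <<'E'
from h import *
report(); d=get_image("scene"); print('ball');slices(d,.028,-.007,.205,.245,.026);print("bar");slices(d,.08,-.08,.2,.225,.025)
cv2.imwrite("pics/s7.png",cv2.resize(d["image"][115:265,200:360],None,fx=4,fy=4,interpolation=cv2.INTER_CUBIC))
E
```

```text
t 20.0 local [0.0716 0.1468 0.3253] F [-0.2692  0.1233 -0.6086] q [ 0.0791  0.2994  1.1946 -0.0154  1.667  -1.6329] w -2.5583512593194743e-05
R
 [[-0.0182 -0.9901 -0.1395]
 [-0.0168 -0.1392  0.9901]
 [-0.9997  0.0203 -0.0141]] 
turn units [-0.0033 -0.009  -0.013 ] [ 0.9966 -0.0172 -0.0031]
ball
0.205 0
0.21 8 [ 0.016  -0.0176] [ 0.0283 -0.0039]
0.215 18 [ 0.0143 -0.019 ] [ 0.0334 -0.0011]
0.22 39 [ 0.014  -0.0206] [0.0397 0.0003]
0.225 66 [ 0.0152 -0.0194] [0.0384 0.0054]
0.23 56 [ 0.0164 -0.0149] [0.035  0.0027]
0.235 0
0.24 0
0.245 0
bar
0.2 13 [ 0.0775 -0.0938] [ 0.0881 -0.0783]
0.205 22 [ 0.0793 -0.0943] [ 0.0961 -0.0651]
0.21 64 [ 0.0786 -0.0954] [ 0.0944 -0.0633]
0.215 57 [ 0.0818 -0.0939] [ 0.0923 -0.0648]
0.22 0
```

View pics/s7.png

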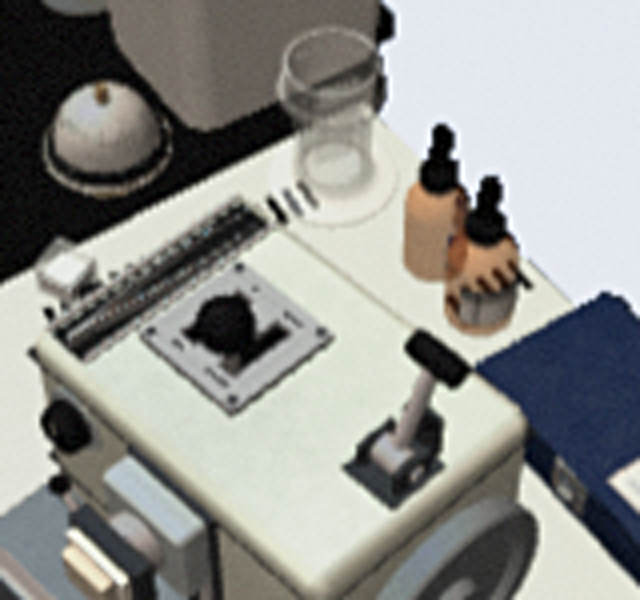

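Ball at (225,322), over the near-right slot; brake bar at (437,358), fully over. Forceps and bottles look unmoved. The arm is clear, so I'll hand in.

```bash
python3 -c "
from rig import sign_off; print(sign_off())"
```

```text
the job is handed in; nothing more can be done
None
```

The microtome is set for coarse trimming and the job is handed in (robot clock about 20 s of the 64 s allowed). No verdict was reported.

- **Sequence:** I pushed the brake lever over to its stop first, with the feed lever still in slot 1. Then I pushed the feed lever out of slot 1, across the gate and home into slot 4. All pushes were made with closed fingertips.
- **Brake, last check (depth image):** the bar is about 24.5 mm past its pivot, so the joint reads about 0.9 rad. It had not moved at the end.
- **Feed lever, last check (depth image):** the ball is about 35 mm towards the robot and 35 mm towards the handwheel from the gate centre. That puts both tilts at about 0.26 rad, in slot 4. At each stage the depth readings showed it upright while crossing and never in slots 2 or 3.
- **Forces:** the highest reading I took was about 12 N, at the slot 4 end. Readings were only taken at the end of each move, so brief peaks between them were not seen.
- **What disagreed:** the real fingertips were about 23 mm higher than the reported TCP. My first brake pass therefore went just over the bar without moving it. I measured the offset by depth and allowed for it from then on.
- **Surroundings:** the last picture shows the arm clear of everything, and the forceps and bottles in view look unmoved. The dish, the wash bottle and the handwheel angle were not measured.

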